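# Collect the sample bottles into the colour-coded caddy

### The arm

A 7-joint arm with a two-finger parallel gripper is mounted at the origin on the work surface. World frame = base frame: x ahead of the robot, y to its left, z up, the work surface at z = 0. Lengths are in m, angles in rad, forces in N, time in s.
With the tool pointing down it reaches from about 0.425 to 0.925 m from the base axis. Payload 6.8 kg.
Tool frame: the origin (TCP) lies midway between the tips of the shut fingers; the grasp point (between the pads) lies 19 mm behind it; z points along the fingers, y is the line along which they close (so a half turn about z gives the same grasp; the last joint's range is limited). The gripper opens to 85 mm and grips with 20 to 120 N. Pads are 22 mm wide; open, the fingers measure 114 mm over their backs; the gripper's body (76 mm by 85 mm) begins 54 mm behind the grasp point. The pads swing forward as they close: fully open they stand 13 mm farther back than shut.
Start: joints at [-1.456, 0.477, 0.022, 1.555, -0.011, 1.109, -0.083], TCP at [0.149, 0.658, 0.231] pointing down, gripper open.
Joint ranges: [-2.96, 2.96], [-0.34, 2.1], [-1.41, 1.46], [0.24, 2.44], [-1.37, 4.51], [0.17, 1.92], [-2.96, 2.96]. Speed limits (rad/s): [2.39, 2.39, 3.14, 3.14, 3.14, 3.14, 3.14].

### API

Orientations are given as a unit quaternion [w, x, y, z].
In Python, from station import bot, eyes, ticket gives the robot as it stands.
- The arm moves only by the shell command python3 -m crank 'ROWS' [FORCE]. ROWS is text: rows parted by semicolons, each of 7 numbers parted by spaces: the shift along the tool's x, y, z in units of 0.5 m (1.0 is 0.5 m), then the turn, a rotation vector about the tool's x, y, z in units of 180 degrees (1.0 is 180 degrees), then the closure, from 0 (fully open) to 1 (shut). A call has 1 to 20 rows; each row is the pose to reach, as a shift and turn from the pose commanded when the call began, along the tool's axes at that moment, turning the shorter way round; what a row does not reach only later rows make up. A row lasts 1/10 s, in which the tool goes at most 50 mm and 8.59 degrees, less where a joint would pass 70% of its speed; a pose out of reach is approached as far as the arm can. A call with a number of a shift or a turn outside -1 to 1 is refused whole. A call with a gripper value outside its range is refused whole. The fingers move at their own pace and stop on an object; FORCE is the grip in N (left out, the last holds). Time passes only in rows, so rows that repeat a pose let the fingers close. It gives the time, the measured TCP pose, the force, the opening and the grip force at its end, in the units of the state.
- bot.get_obs(): the state, without advancing time (a new reading comes with each control period).
- eyes.read_camera(name): name is "scene" or "top" or "wrist"; returns a dict with "image" (384x512x3 uint8, red, green, blue), "K" (3x3 intrinsics, pixels), "dist" ([k1, k2, p1, p2, k3] as OpenCV has them; the pictures are not rectified), "R" (3x3) and "t" (3): a world point X has camera coordinates R X + t. Camera axes: x right, y down, z forward; pixel columns grow to the right and rows downward; lengths in m; the calibration is good to about 2 mm. A picture is of the moment at which its call begins. There is no depth.
- ticket.hand_in(): hands the job in; it is judged then, once.
The state is a dict: "t": time; "q": joint angles; "joint_vel": joint speeds; "joint_torque": joint torques, N m; "eef_pos": TCP position; "tool_rot": TCP orientation; "contact_force": force on the tool from outside, world axes, zero at the start; "torque": the same for the moment, N m; "gripper_width": opening from 0.0 (shut) to 1.0 (fully open); "grasp_force": force on a finger pad.
Only numpy, scipy, OpenCV 4.12 (cv2) and the standard library are available. Lean on these libraries where they do the work, as an engineer would, in place of code of your own. Each camera call takes 0.05 s, during which the arm holds its last target. There are 200 camera calls.

### The job

Gather the four white sample bottles (coloured caps with a white disc on top) into the caddy for the next run: stand each one upright on the floor of the pocket that has the colour of its cap. Leave the two brown reagent bottles, which have similar red and blue caps, standing where they are.

Things in the scene. Friction and masses are not known exactly. Their poses are not given: they have to be found in the camera images.
- sample_red_center (a point): sample bottle with red cap: white round bottle, red screw cap with a white disc (16 mm) in the middle of its top; stands upright and loose, 90 mm tall, about 70 g; body 34 mm in diameter up to 58 mm above its foot, then a shoulder, cap 27 mm in diameter from 64 to 90 mm. This point is its centre, on the axis, 45 mm above its foot; z is up along the bottle
- sample_blue_center (a point): sample bottle with blue cap: white round bottle, blue screw cap with a white disc (16 mm) in the middle of its top; stands upright and loose, 90 mm tall, about 70 g; body 34 mm in diameter up to 58 mm above its foot, then a shoulder, cap 27 mm in diameter from 64 to 90 mm. This point is its centre, on the axis, 45 mm above its foot; z is up along the bottle
- sample_yellow_center (a point): sample bottle with yellow cap: white round bottle, yellow screw cap with a white disc (16 mm) in the middle of its top; stands upright and loose, 90 mm tall, about 70 g; body 34 mm in diameter up to 58 mm above its foot, then a shoulder, cap 27 mm in diameter from 64 to 90 mm. This point is its centre, on the axis, 45 mm above its foot; z is up along the bottle
- sample_green_center (a point): sample bottle with green cap: white round bottle, green screw cap with a white disc (16 mm) in the middle of its top; stands upright and loose, 90 mm tall, about 70 g; body 34 mm in diameter up to 58 mm above its foot, then a shoulder, cap 27 mm in diameter from 64 to 90 mm. This point is its centre, on the axis, 45 mm above its foot; z is up along the bottle
- pocket_red: red square pocket of the caddy, fixed, open at the top: 56 mm square outside, 50 inside, 22 tall; origin at the centre of its underside, 6 mm above the bench; inner floor 10 mm, rim 28 mm above the bench; z up. The four stand in a row along their y, 70 mm apart, colours in any order, on a white caddy 84 x 315 mm, nowhere taller than the rims; fingers have room at both long sides (+x, -x)
- pocket_blue: blue square pocket of the caddy, fixed, open at the top: 56 mm square outside, 50 inside, 22 tall; origin at the centre of its underside, 6 mm above the bench; inner floor 10 mm, rim 28 mm above the bench; z up. The four stand in a row along their y, 70 mm apart, colours in any order, on a white caddy 84 x 315 mm, nowhere taller than the rims; fingers have room at both long sides (+x, -x)
- pocket_yellow: yellow square pocket of the caddy, fixed, open at the top: 56 mm square outside, 50 inside, 22 tall; origin at the centre of its underside, 6 mm above the bench; inner floor 10 mm, rim 28 mm above the bench; z up. The four stand in a row along their y, 70 mm apart, colours in any order, on a white caddy 84 x 315 mm, nowhere taller than the rims; fingers have room at both long sides (+x, -x)
- pocket_green: green square pocket of the caddy, fixed, open at the top: 56 mm square outside, 50 inside, 22 tall; origin at the centre of its underside, 6 mm above the bench; inner floor 10 mm, rim 28 mm above the bench; z up. The four stand in a row along their y, 70 mm apart, colours in any order, on a white caddy 84 x 315 mm, nowhere taller than the rims; fingers have room at both long sides (+x, -x)
- amber_red_center (a point): look-alike that does not belong: reagent bottle with brown (amber) body and plain red cap without the white disc, otherwise the same shape, size and weight as the sample bottles, upright and loose. This point is its centre, 45 mm above its foot
- amber_blue_center (a point): look-alike that does not belong: reagent bottle with brown (amber) body and plain blue cap without the white disc, otherwise the same shape, size and weight as the sample bottles, upright and loose. This point is its centre, 45 mm above its foot
Things that resemble listed ones, but are neither listed nor needed, are in the scene too. Leave any purple look-alike of the part that bears sample_blue_center alone.

How it is judged:
At the end, for the whole second after the job is handed in: Each of the four sample bottles stands in the pocket of its cap's colour: centre within 14 mm of the pocket's middle, on the pocket's floor (within 5 mm), upright within 0.15 rad, at rest and released; both brown bottles are upright and within 20 mm of where they began (horizontal distance between sample_red_center and pocket_red below 0.014 m and z of sample_red_center in the frame of pocket_red between 0.044 and 0.054 m and angle between each of sample_red_center, sample_blue_center, sample_yellow_center, sample_green_center, amber_red_center, amber_blue_center's own z axis and vertical below 0.15 rad and linear speed of each of sample_red, sample_blue, sample_yellow, sample_green below 0.02 m/s and horizontal distance between sample_blue_center and pocket_blue below 0.014 m and z of sample_blue_center in the frame of pocket_blue between 0.044 and 0.054 m and horizontal distance between sample_yellow_center and pocket_yellow below 0.014 m and z of sample_yellow_center in the frame of pocket_yellow between 0.044 and 0.054 m and horizontal distance between sample_green_center and pocket_green below 0.014 m and z of sample_green_center in the frame of pocket_green between 0.044 and 0.054 m and distance of each of amber_red_center, amber_blue_center from where it was at the start of the episode below 0.02 m); the robot touches nothing.
It fails at once if the amber bottle with the red cap is moved more than 20 mm or knocked over (distance of amber_red_center from where it was at the start of the episode above 0.02 m or angle between amber_red_center's own z axis and vertical above 0.4 rad).
It fails at once if the amber bottle with the blue cap is moved more than 20 mm or knocked over (distance of amber_blue_center from where it was at the start of the episode above 0.02 m or angle between amber_blue_center's own z axis and vertical above 0.4 rad).
It also fails if it takes over 120 s, if anything falls off the work surface, if the arm or the gripper's body presses on something with over 40 N, if the wrist force passes 120 N, or if a joint passes its speed limit or range.

## Working session

There is one attempt and no reset: what is moved stays moved. The work goes in short steps, Python scripts to look and compute and a shell command to move; the robot and the scene stay as the last step left them, time stands still between calls to the robot, and variables do not carry over. Pictures are saved under pics/ and viewed, at most 14 in all, crops included, and the job is handed in when it is done.

```bash
ls; mkdir -p pics
python3 - <<'E'
from station import bot,eyes
import cv2
o=bot.get_obs();print({k:o[k] for k in('t','eef_pos','tool_rot','gripper_width')})
for n in('scene','top'):
    c=eyes.read_camera(n);cv2.imwrite(f'pics/{n}0.png',c['image'][:,:,::-1]);print(n,c['K'],c['dist'],c['R'],c['t'])
E
```

```text
pics
{'t': 0.0, 'eef_pos': array([0.14901695, 0.65774678, 0.23034542]), 'tool_rot': array([-4.33307369e-05,  1.11140153e-01,  9.93804331e-01, -9.03163875e-04]), 'gripper_width': 1.000958943585111}
scene [[419.89592043   0.         257.51932085]
 [  0.         419.89592043 189.18677787]
 [  0.           0.           1.        ]] [0.02064622 0.         0.         0.         0.        ] [[-4.05177650e-01  9.14237950e-01 -2.06639885e-04]
 [ 7.87036052e-01  3.48688497e-01 -5.08911175e-01]
 [-4.65193857e-01 -2.06362067e-01 -8.60819013e-01]] [ 0.23256503 -0.3816819   1.29332955]
top [[392.74733159   0.         254.6660969 ]
 [  0.         392.74733159 193.60666523]
 [  0.           0.           1.        ]] [-0.00393566  0.          0.          0.          0.        ] [[ 2.85866237e-02 -9.99590879e-01  9.38150274e-04]
 [-9.94466308e-01 -2.85349614e-02 -1.01106469e-01]
 [ 1.01091874e-01  1.95733374e-03 -9.94875169e-01]] [-0.00602386  0.5101774   1.04374061]
```

View pics/scene0.png

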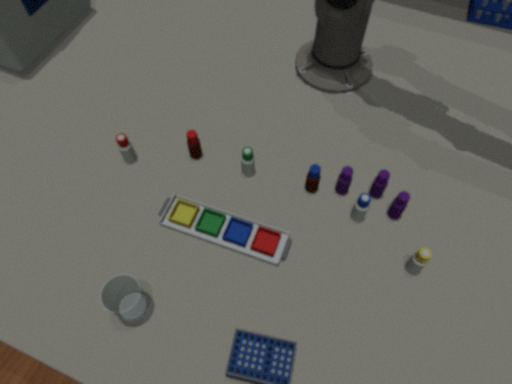

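View pics/top0.png

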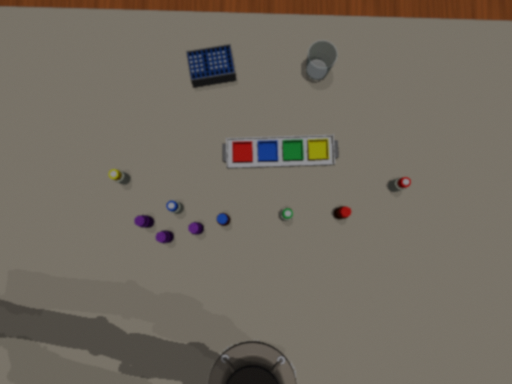

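Scene view: sample red (123,138), green (247,153), blue (363,198) and yellow (424,253), with ambers at (193,135) and (314,172), three purple decoys around (345–400,170–205), and pockets running yellow (183,213), green (210,222), blue (238,231), red (266,241). Top view: samples red (404,182), green (288,213), blue (173,206) and yellow (116,174), with pockets in row ≈151 at columns 243 (red), 268 (blue), 293 (green) and 318 (yellow).

```bash
cat > h.py <<'E'
import cv2,numpy as np
HUE={'red':(-8,8),'yellow':(22,35),'green':(45,85),'blue':(100,126)}
def blobs(img,col,amin=8,s=90,v=50):
    hsv=cv2.cvtColor(img,cv2.COLOR_RGB2HSV).astype(int);H=hsv[...,0];a,b=HUE[col]
    H=np.where(H>170,H-180,H)
    m=((H>=a)&(H<=b)&(hsv[...,1]>s)&(hsv[...,2]>v)).astype(np.uint8)
    cs,_=cv2.findContours(m,cv2.RETR_EXTERNAL,cv2.CHAIN_APPROX_NONE);out=[]
    for c in cs:
        h=cv2.convexHull(c);f=np.zeros(m.shape,np.uint8);cv2.fillConvexPoly(f,h,1)
        if f.sum()<amin: continue
        w=(f>0)&(hsv[...,1]<s)&(hsv[...,2]>90)
        ys,xs=np.nonzero(f);d=None
        if w.sum()>=3:
            yy,xx=np.nonzero(w);wt=img[yy,xx].min(1).astype(float);d=(np.average(xx,weights=wt),np.average(yy,weights=wt))
        out.append(dict(n=int(f.sum()),c=(xs.mean(),ys.mean()),d=d,nd=int(w.sum()),hull=h))
    return sorted(out,key=lambda b:-b['n'])
def ray(c,p):
    q=cv2.undistortPoints(np.array([[p]],float),c['K'],c['dist'])[0,0]
    o=-c['R'].T@c['t'];d=c['R'].T@np.array([*q,1.]);return o,d/np.linalg.norm(d)
def onplane(c,p,z):
    o,d=ray(c,p);return o+d*(z-o[2])/d[2]
def tri(c1,p1,c2,p2):
    o1,d1=ray(c1,p1);o2,d2=ray(c2,p2)
    s=np.linalg.lstsq(np.c_[d1,-d2],o2-o1,rcond=None)[0]
    a,b=o1+s[0]*d1,o2+s[1]*d2;return (a+b)/2,np.linalg.norm(a-b)
E
python3 - <<'E'
from h import *;from station import eyes
for n in('scene','top'):
    c=eyes.read_camera(n)
    for col in HUE:
        for b in blobs(c['image'],col):
            p=b['d'] or b['c'];print(n,col,b['n'],b['nd'],np.round(p,1),np.round(b['c'],1),*[np.round(onplane(c,q,z),3)[:2] for q,z in((p,.09),(b['c'],.028))])
E
```

```text
scene red 628 23 [265.1 237.1] [265.5 240.6] [0.651 0.052] [0.633 0.046]
scene red 156 5 [190.2 134.7] [191.7 136.9] [ 0.472 -0.228] [ 0.438 -0.252]
scene red 123 35 [120.2 136.9] [121.8 140. ] [ 0.549 -0.382] [ 0.522 -0.415]
scene yellow 587 20 [181.4 206.1] [183.5 212.6] [ 0.658 -0.149] [ 0.645 -0.161]
scene yellow 185 62 [425.2 252.5] [423.2 254.6] [0.547 0.373] [0.52  0.384]
scene green 552 9 [201.1 216.4] [210.1 221.7] [ 0.662 -0.097] [ 0.641 -0.092]
scene green 74 18 [247.4 151.8] [247.2 154.7] [ 0.462 -0.076] [ 0.431 -0.093]
scene blue 2703 376 [264.4 357.6] [261.3 357.7] [0.874 0.147] [0.867 0.138]
scene blue 1066 0 [491.8  12.9] [491.8  12.9] [-0.301  0.384] [-0.398  0.398]
scene blue 599 14 [232.2 223.5] [237.3 231.1] [ 0.65  -0.027] [ 0.637 -0.023]
scene blue 138 48 [364.9 197.2] [364.2 199.6] [0.469 0.22 ] [0.437 0.222]
scene blue 124 2 [314.3 170.6] [314.3 170.6] [0.448 0.09 ] [0.407 0.083]
top red 428 4 [243.4 147.8] [242.  151.1] [0.622 0.041] [0.626 0.047]
top red 131 3 [349.3 211.9] [345.  211.4] [ 0.464 -0.234] [ 0.469 -0.237]
top red 123 30 [405.6 181.4] [404.1 182. ] [ 0.546 -0.378] [ 0.553 -0.398]
top yellow 433 4 [326.5 150.9] [317.9 149. ] [ 0.62  -0.174] [ 0.638 -0.162]
top yellow 127 29 [112.7 173.4] [114.3 174. ] [0.545 0.375] [0.553 0.394]
top green 404 5 [290.5 140.4] [292.5 149.8] [ 0.645 -0.081] [ 0.634 -0.092]
top green 95 44 [287.8 212.9] [287.  213.1] [ 0.457 -0.077] [ 0.46 -0.08]
top blue 1196 56 [208.2  61.3] [210.4  62.1] [0.853 0.142] [0.878 0.144]
top blue 399 1 [267.5 150.5] [267.5 150.5] [ 0.617 -0.021] [ 0.63  -0.023]
top blue 103 2 [222.1 218.5] [222.1 218.5] [0.438 0.09 ] [0.44  0.095]
top blue 98 34 [170.5 205.3] [171.7 205.6] [0.468 0.222] [0.471 0.232]
```

```bash
cat > go.py <<'E'
import sys,numpy as np
from scipy.spatial.transform import Rotation as R
from station import bot
# usage: go.py x y z yawdeg(of tool y)
o=bot.get_obs();q=o['tool_rot'];R0=R.from_quat([*q[1:],q[0]])
def tgt(yaw):
    a=np.radians(yaw);y=np.array([np.cos(a),np.sin(a),0]);z=np.array([0,0,-1.]);return R.from_matrix(np.c_[np.cross(y,z),y,z])
v=list(map(float,sys.argv[1:]))
for i in range(0,len(v),4):
    d=R0.inv().apply(np.array(v[i:i+3])-o['eef_pos'])/.5;r=(R0.inv()*tgt(v[i+3])).as_rotvec()/np.pi
    print('shift',np.round(d,4),'turn',np.round(r,4),'mm',np.round(np.linalg.norm(d)*500))
print('t',o['t'],'tcp',np.round(o['eef_pos'],4),'w',round(o['gripper_width'],3),'gf',o['grasp_force'])
E
python3 go.py .546 .374 .23 3.3
```

```text
shift [-0.8997 -0.3785  0.0019] turn [-3.000e-04  3.000e-04  4.107e-01] mm 488.0
t 0.2 tcp [0.1491 0.658  0.2307] w 0.997 gf 0.0
```

```bash
python3 -m crank '-.9 -.3785 0 0 0 .41 0;-.9 -.3785 0 0 0 .41 0;-.9 -.3785 0 0 0 .41 0;-.9 -.3785 0 0 0 .41 0;-.9 -.3785 0 0 0 .41 0;-.9 -.3785 0 0 0 .41 0;-.9 -.3785 0 0 0 .41 0;-.9 -.3785 0 0 0 .41 0;-.9 -.3785 0 0 0 .41 0;-.9 -.3785 0 0 0 .41 0;-.9 -.3785 0 0 0 .41 0;-.9 -.3785 0 0 0 .41 0;-.9 -.3785 0 0 0 .41 0;-.9 -.3785 0 0 0 .41 0'
python3 - <<'E'
from h import *;from station import eyes
c=eyes.read_camera('wrist');cv2.imwrite('pics/w0.png',c['image'][:,:,::-1]);print(-c['R'].T@c['t'],c['R'])
for b in blobs(c['image'],'yellow',60):
    p=b['d'] or b['c'];print(b['n'],b['nd'],p,onplane(c,p,.09))
    t=eyes.read_camera('top')
    if b['nd']>20:
        for d in blobs(t['image'],'yellow'): print(d['n'],*tri(c,p,t,d['d'] or d['c']))
E
python3 go.py .546 .374 .023 3.3
```

```text
t: 1.6
eef_pos: [0.5447, 0.376, 0.2311]
tool_rot: [-0.001, 0.685, 0.729, -0.0]
contact_force: [0.2, -0.2, -0.0]
gripper_width: 1.0
grasp_force: 0.0
[0.5409727  0.44294915 0.37297905] [[ 9.98081026e-01  6.19151402e-02 -8.83696594e-04]
 [ 5.99542688e-02 -9.62706026e-01  2.63823033e-01]
 [ 1.54839000e-02 -2.63369745e-01 -9.64570695e-01]]
618 216 (np.float64(260.65104118320494), np.float64(184.22132491723136)) [0.54726671 0.37426598 0.09      ]
433 [ 0.63794326 -0.00673926 -0.40756491] 0.5294599529847083
136 [0.54635879 0.37440949 0.08978221] 0.001862634103676255
shift [-0.0036  0.0019  0.4165] turn [-0.0002 -0.0002  0.0015] mm 208.0
t 1.7 tcp [0.545  0.3756 0.2313] w 0.997 gf 0.0
```

View pics/w0.png

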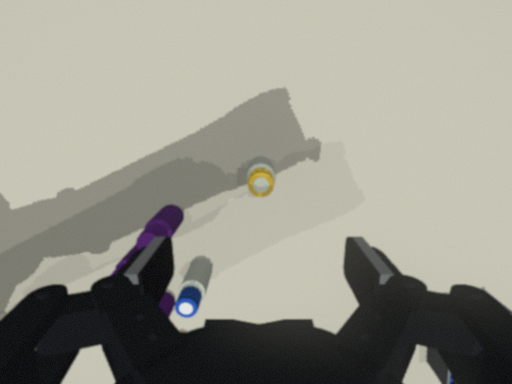

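Wrist view: yellow disc at (261,184), triangulated at z = 0.0898, so the heights are confirmed. Blue is visible at (187,308). Grasping yellow now.

```bash
python3 -m crank '-.003 .004 .1 0 0 0 0;-.003 .004 .2 0 0 0 0;-.003 .004 .3 0 0 0 0;-.003 .004 .37 0 0 0 0;-.003 .004 .41 0 0 0 0;-.003 .004 .41 0 0 0 0;-.003 .004 .41 0 0 0 0;-.003 .004 .41 0 0 0 1;-.003 .004 .41 0 0 0 1;-.003 .004 .41 0 0 0 1;-.003 .004 .41 0 0 0 1;-.003 .004 .41 0 0 0 1;-.003 .004 .41 0 0 0 1;-.003 .004 .41 0 0 0 1;-.003 .004 .41 0 0 0 1' 40; python3 go.py .635 -.16 .2 3.3
```

```text
t: 3.2
eef_pos: [0.5485, 0.3734, 0.0274]
tool_rot: [-0.0, 0.686, 0.728, 0.001]
contact_force: [-1.7, 0.1, 5.4]
gripper_width: 0.383
grasp_force: 39.4
shift [-1.0748  0.1089 -0.3462] turn [ 0.0002 -0.0003  0.0008] mm 567.0
t 3.2 tcp [0.5485 0.3734 0.0274] w 0.383 gf 39.42553429340478
```

```bash
python3 -m crank '0 0 -.1 0 0 0 1;0 0 -.2 0 0 0 1;0 0 -.3 0 0 0 1;-.09 .01 -.4 0 0 0 1;-.8 .117 -.4 0 0 0 1;-.8 .117 -.4 0 0 0 1;-.8 .117 -.4 0 0 0 1;-.8 .117 -.4 0 0 0 1;-.8 .117 -.4 0 0 0 1;-.8 .117 -.4 0 0 0 1;-.8 .117 -.4 0 0 0 1;-.8 .117 -.4 0 0 0 1;-.8 .117 -.4 0 0 0 1;-.8 .117 -.4 0 0 0 1'
cat > pk.py <<'E'
from h import *;from station import eyes
import sys
c=eyes.read_camera('wrist')
if len(sys.argv)>1: cv2.imwrite(f'pics/{sys.argv[1]}.png',c['image'][:,:,::-1])
for col in HUE:
    for b in blobs(c['image'],col,1500,s=100,v=40)[:2]:
        r=cv2.minAreaRect(b['hull']);e=cv2.approxPolyDP(b['hull'],8,True)[:,0].astype(float)
        P=np.array([onplane(c,p,.028) for p in e])
        print(col,b['n'],np.round(r[0],1),np.round(r[1],1),np.round(onplane(c,r[0],.028)[:2],4),'corners',np.round(P[:,:2],3).tolist())
E
python3 pk.py w1;python3 go.py .635 -.16 .2 3.3
```

```text
t: 4.6
eef_pos: [0.6304, -0.0228, 0.2261]
tool_rot: [-0.0, 0.686, 0.728, 0.0]
contact_force: [-0.6, -0.4, -1.6]
gripper_width: 0.383
grasp_force: 40.3
red 2378 [261. 112.] [48. 48.] [0.6296 0.0465] corners [[0.654, 0.074], [0.658, 0.021], [0.604, 0.018], [0.601, 0.071]]
yellow 4560 [260. 286.] [68. 78.] [ 0.642  -0.1801] corners [[0.674, -0.146], [0.7, -0.23], [0.592, -0.236], [0.609, -0.143], [0.644, -0.129]]
blue 4334 [488.   48.5] [97. 46.] [0.8764 0.1307] corners [[0.878, 0.179], [0.892, 0.173], [0.915, 0.089], [0.862, 0.078], [0.843, 0.176]]
blue 2020 [261. 171.] [44. 44.] [ 0.6338 -0.0221] corners [[0.657, 0.006], [0.661, -0.048], [0.61, -0.051], [0.606, 0.003]]
shift [-0.2773 -0.0078  0.0517] turn [-0.0002 -0.0003  0.0011] mm 141.0
t 4.65 tcp [ 0.6304 -0.0214  0.226 ] w 0.385 gf 40.30479266191833
```

View pics/w1.png

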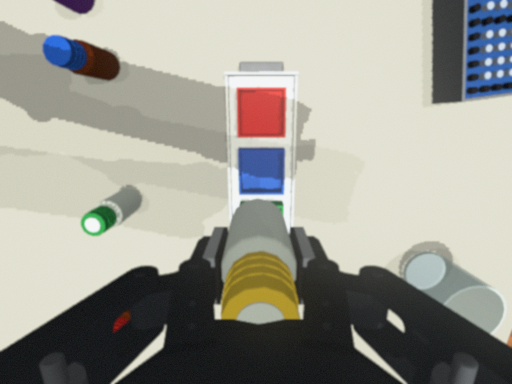

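Wrist view: red pocket at (261,112), blue at (261,171), and the held yellow bottle is upright. The pocket row agrees across wrist, top and scene at rim height 28 mm, with yellow at about (0.642, -0.162).

```bash
python3 go.py .642 -.163 .2 3.4 .642 -.163 .039 3.4; python3 -m crank '-.28 .008 0 0 0 0 1;-.28 .008 0 0 0 0 1;-.28 .008 0 0 0 0 1;-.28 .008 0 0 0 0 1;-.28 .008 0 0 0 0 1;-.28 .008 0 0 0 0 1'; python3 go.py .642 -.163 .06 3.4 .642 -.163 .039 3.4
```

```text
shift [-0.2842  0.0058  0.0517] turn [-0.0002 -0.0003  0.0006] mm 144.0
shift [-0.2845  0.006   0.3737] turn [-0.0002 -0.0003  0.0006] mm 235.0
t 4.65 tcp [ 0.6304 -0.0214  0.226 ] w 0.385 gf 40.30479266191833
t: 5.25
eef_pos: [0.6435, -0.1591, 0.2259]
tool_rot: [-0.001, 0.684, 0.729, 0.0]
contact_force: [0.5, 0.4, -0.8]
gripper_width: 0.377
grasp_force: 40.3
shift [-0.0083 -0.0033  0.3317] turn [-0.0001 -0.0006  0.0014] mm 166.0
shift [-0.0084 -0.0033  0.3737] turn [-0.0001 -0.0006  0.0014] mm 187.0
t 5.25 tcp [ 0.6435 -0.1591  0.2259] w 0.377 gf 40.29959903564304
```

```bash
python3 -m crank '-.005 -.003 .1 0 0 0 1;-.005 -.003 .2 0 0 0 1;-.005 -.003 .28 0 0 0 1;-.005 -.003 .33 0 0 0 1;-.005 -.003 .35 0 0 0 1;-.005 -.003 .37 0 0 0 1;-.005 -.003 .373 0 0 0 1;-.005 -.003 .373 0 0 0 1;-.005 -.003 .373 0 0 0 1'
```

```text
t: 6.15
eef_pos: [0.6427, -0.1651, 0.0412]
tool_rot: [0.001, 0.686, 0.728, 0.001]
contact_force: [0.4, -0.4, -1.4]
gripper_width: 0.387
grasp_force: 40.3
```

```bash
python3 -m crank '.004 0 .003 0 0 0 1;.004 0 .006 0 0 0 1;.004 0 .006 0 0 0 1;.004 0 .006 0 0 0 0.4;.004 0 .006 0 0 0 0;.004 0 .006 0 0 0 0;.004 0 .006 0 0 0 0;.004 0 .006 0 0 0 0;.004 0 -.05 0 0 0 0;.004 0 -.15 0 0 0 0;.004 0 -.25 0 0 0 0;.004 0 -.35 0 0 0 0;.004 0 -.36 0 0 0 0'; python3 go.py .546 -.38 .222 3.4
```

```text
t: 7.45
eef_pos: [0.645, -0.1647, 0.2273]
tool_rot: [0.005, 0.686, 0.728, 0.003]
contact_force: [0.3, -0.5, -1.0]
gripper_width: 1.001
grasp_force: 0.0
shift [-0.4181 -0.2233  0.0092] turn [ 0.0037  0.0008 -0.    ] mm 237.0
t 7.45 tcp [ 0.645  -0.1647  0.2273] w 1.001 gf 0.0
```

```bash
python3 -m crank '-.418 -.22 0 0 0 0 0;-.418 -.22 0 0 0 0 0;-.418 -.22 0 0 0 0 0;-.418 -.22 0 0 0 0 0;-.418 -.22 0 0 0 0 0;-.418 -.22 0 0 0 0 0;-.418 -.22 0 0 0 0 0;-.418 -.22 0 0 0 0 0'
cat > bt.py <<'E'
from h import *;from station import eyes
import sys
c=eyes.read_camera('wrist');t=eyes.read_camera('top');col=sys.argv[1]
if len(sys.argv)>2: cv2.imwrite(f'pics/{sys.argv[2]}.png',c['image'][:,:,::-1])
for b in blobs(c['image'],col,100):
    if b['nd']<30 or b['n']>2000: continue
    print('wrist',b['n'],b['nd'],np.round(b['d'],1),np.round(onplane(c,b['d'],.09),4))
    for d in blobs(t['image'],col):
        if d['d']:
            P,g=tri(c,b['d'],t,d['d'])
            if g<.01: print('tri',np.round(P,4),round(g,4))
E
python3 bt.py red; python3 go.py .547 -.380 .026 3.4
```

```text
t: 8.25
eef_pos: [0.5452, -0.3764, 0.2192]
tool_rot: [-0.0, 0.685, 0.729, 0.0]
contact_force: [-0.4, 0.1, 0.3]
gripper_width: 1.0
grasp_force: 0.0
wrist 644 236 [261.2 188.4] [ 0.5485 -0.3794  0.09  ]
tri [ 0.5484 -0.3833  0.0771] 0.0015
shift [-0.0083  0.0025  0.3867] turn [ 0.     -0.0003  0.0012] mm 193.0
t 8.35 tcp [ 0.5455 -0.3761  0.2194] w 1.001 gf 0.0
```

```bash
python3 -m crank '-.008 .005 .1 0 0 0 0;-.008 .005 .2 0 0 0 0;-.008 .005 .28 0 0 0 0;-.008 .005 .35 0 0 0 0;-.008 .005 .385 0 0 0 0;-.008 .005 .385 0 0 0 0;-.008 .005 .385 0 0 0 0;-.008 .005 .385 0 0 0 1;-.008 .005 .385 0 0 0 1;-.008 .005 .385 0 0 0 1;-.008 .005 .385 0 0 0 1;-.008 .005 .385 0 0 0 1;-.008 .005 .385 0 0 0 1;-.008 .005 .385 0 0 0 1;-.008 .005 .385 0 0 0 1' 40; python3 go.py .63 .046 .226 3.4 .63 .046 .04 3.4
```

```text
t: 9.85
eef_pos: [0.5477, -0.3823, 0.0284]
tool_rot: [0.001, 0.686, 0.728, 0.0]
contact_force: [-0.6, 0.4, 6.8]
gripper_width: 0.385
grasp_force: 39.5
shift [ 0.8451  0.2163 -0.3954] turn [0.0005 0.0002 0.0002] mm 479.0
shift [ 0.8453  0.2157 -0.0234] turn [0.0005 0.0002 0.0002] mm 436.0
t 9.85 tcp [ 0.5477 -0.3823  0.0284] w 0.385 gf 39.45125265978277
```

```bash
python3 -m crank '0 0 -.1 0 0 0 1;0 0 -.2 0 0 0 1;0 0 -.3 0 0 0 1;.07 .02 -.39 0 0 0 1;.842 .215 -.39 0 0 0 1;.842 .215 -.39 0 0 0 1;.842 .215 -.39 0 0 0 1;.842 .215 -.39 0 0 0 1;.842 .215 -.39 0 0 0 1;.842 .215 -.39 0 0 0 1;.842 .215 -.39 0 0 0 1;.842 .215 -.39 0 0 0 1;.842 .215 -.39 0 0 0 1;.842 .215 -.39 0 0 0 1;.842 .215 -.39 0 0 0 1;.842 .215 -.39 0 0 0 1;.842 .215 -.39 0 0 0 1';python3 go.py .63 .0445 .04 3.4
```

```text
t: 11.55
eef_pos: [0.629, 0.0427, 0.2225]
tool_rot: [0.0, 0.687, 0.727, -0.0]
contact_force: [0.1, -0.2, -0.6]
gripper_width: 0.381
grasp_force: 40.3
shift [0.0035 0.0022 0.3649] turn [ 0.      0.0001 -0.0007] mm 182.0
t 11.55 tcp [0.629  0.0427 0.2225] w 0.381 gf 40.26664075674489
```

```bash
python3 -m crank '.003 .002 .1 0 0 0 1;.003 .002 .2 0 0 0 1;.003 .002 .28 0 0 0 1;.003 .002 .33 0 0 0 1;.003 .002 .35 0 0 0 1;.003 .002 .365 0 0 0 1;.003 .002 .365 0 0 0 1;.003 .002 .37 0 0 0 1;.003 .002 .37 0 0 0 1'
```

```text
t: 12.45
eef_pos: [0.631, 0.0463, 0.0385]
tool_rot: [0.001, 0.686, 0.728, 0.001]
contact_force: [-1.3, 0.4, -1.0]
gripper_width: 0.386
grasp_force: 40.3
```

```bash
python3 -m crank '0 0 0.002 0 0 0 0.4;0 0 .002 0 0 0 0;0 0 .002 0 0 0 0;0 0 .002 0 0 0 0;0 0 .002 0 0 0 0;0 0 -.05 0 0 0 0;0 0 -.15 0 0 0 0;0 0 -.25 0 0 0 0;0 0 -.35 0 0 0 0;0 0 -.36 0 0 0 0'; python3 go.py .468 .2215 .22 18
```

```text
t: 13.45
eef_pos: [0.6338, 0.0458, 0.2244]
tool_rot: [0.003, 0.686, 0.728, 0.005]
contact_force: [0.7, -0.5, 0.5]
gripper_width: 1.0
grasp_force: 0.0
shift [ 0.3704 -0.3103  0.0059] turn [ 0.0037  0.     -0.0812] mm 242.0
t 13.45 tcp [0.6338 0.0458 0.2244] w 1.0 gf 0.0
```

```bash
python3 -m crank '.37 -.31 0 0 0 -.081 0;.37 -.31 0 0 0 -.081 0;.37 -.31 0 0 0 -.081 0;.37 -.31 0 0 0 -.081 0;.37 -.31 0 0 0 -.081 0;.37 -.31 0 0 0 -.081 0;.37 -.31 0 0 0 -.081 0;.37 -.31 0 0 0 -.081 0'; python3 bt.py blue w2; python3 go.py .468 .2215 .026 18
```

```text
t: 14.25
eef_pos: [0.465, 0.2205, 0.2173]
tool_rot: [0.0, 0.588, 0.809, -0.0]
contact_force: [0.1, 0.1, -0.7]
gripper_width: 1.0
grasp_force: 0.0
wrist 607 260 [262.7 186.4] [0.4696 0.221  0.09  ]
tri [0.4675 0.222  0.0944] 0.0033
shift [0.001  0.0061 0.3824] turn [ 0.      0.0002 -0.0008] mm 191.0
t 14.35 tcp [0.4652 0.2202 0.2172] w 0.999 gf 0.0
```

View pics/w2.png

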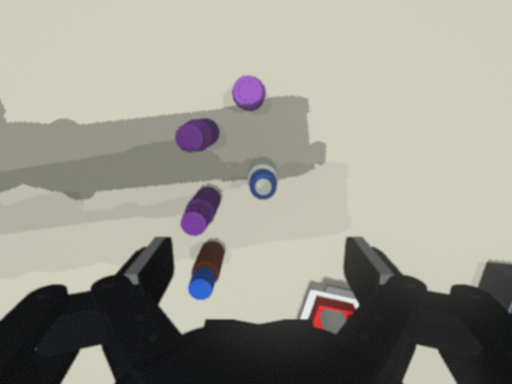

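Wrist view: blue sample disc at (263,186). The left finger's lane runs between the purples at (197,135) and (195,215), so I'll descend with the fingers partly closed.

```bash
python3 -m crank '.001 .007 .1 0 0 0 .25;.001 .007 .16 0 0 0 .25;.001 .007 .2 0 0 0 .25;.001 .007 .3 0 0 0 .25;.001 .007 .36 0 0 0 .25;.001 .007 .382 0 0 0 .25;.001 .007 .382 0 0 0 .25;.001 .007 .382 0 0 0 1;.001 .007 .382 0 0 0 1;.001 .007 .382 0 0 0 1;.001 .007 .382 0 0 0 1;.001 .007 .382 0 0 0 1;.001 .007 .382 0 0 0 1;.001 .007 .382 0 0 0 1' 40; python3 go.py .634 -.022 .226 3.4
```

```text
t: 15.75
eef_pos: [0.4687, 0.2238, 0.0281]
tool_rot: [0.001, 0.588, 0.809, 0.002]
contact_force: [-0.4, -1.0, 7.4]
gripper_width: 0.381
grasp_force: 40.0
shift [-0.5693  0.1638 -0.3958] turn [ 0.001  -0.0004  0.0811] mm 356.0
t 15.75 tcp [0.4687 0.2238 0.0281] w 0.381 gf 39.99276956106769
```

```bash
python3 -m crank '0 0 -.1 0 0 0 1;0 0 -.2 0 0 0 1;0 0 -.3 0 0 0 1;0 0 -.39 0 0 0 1;-.566 .163 -.395 0 0 .081 1;-.566 .163 -.395 0 0 .081 1;-.566 .163 -.395 0 0 .081 1;-.566 .163 -.395 0 0 .081 1;-.566 .163 -.395 0 0 .081 1;-.566 .163 -.395 0 0 .081 1;-.566 .163 -.395 0 0 .081 1;-.566 .163 -.395 0 0 .081 1;-.566 .163 -.395 0 0 .081 1;-.566 .163 -.395 0 0 .081 1;-.566 .163 -.395 0 0 .081 1';python3 go.py .634 -.02 .0385 3.4
```

```text
t: 17.25
eef_pos: [0.6321, -0.0192, 0.224]
tool_rot: [-0.0, 0.685, 0.729, 0.0]
contact_force: [0.3, 0.6, -1.2]
gripper_width: 0.38
grasp_force: 40.2
shift [-0.0022  0.0037  0.371 ] turn [ 0.     -0.0003  0.0009] mm 186.0
t 17.25 tcp [ 0.6321 -0.0192  0.224 ] w 0.38 gf 40.169640258536674
```

```bash
python3 -m crank '0 .003 .1 0 0 0 1;0 .003 .2 0 0 0 1;0 .003 .28 0 0 0 1;0 .003 .33 0 0 0 1;0 .003 .35 0 0 0 1;0 .003 .365 0 0 0 1;0 .003 .37 0 0 0 1;0 .003 .373 0 0 0 1;0 .003 .373 0 0 0 1'
```

```text
t: 18.15
eef_pos: [0.6347, -0.0206, 0.0384]
tool_rot: [0.001, 0.686, 0.728, 0.001]
contact_force: [0.1, -0.7, -0.8]
gripper_width: 0.381
grasp_force: 40.2
```

```bash
python3 -m crank '0 0 0.002 0 0 0 0.4;0 0 .002 0 0 0 0;0 0 .002 0 0 0 0;0 0 .002 0 0 0 0;0 0 .002 0 0 0 0;0 0 -.05 0 0 0 0;0 0 -.15 0 0 0 0;0 0 -.25 0 0 0 0;0 0 -.35 0 0 0 0;0 0 -.36 0 0 0 0'; python3 go.py .46 -.077 .22 3.4
```

```text
t: 19.15
eef_pos: [0.6376, -0.0216, 0.2245]
tool_rot: [0.004, 0.686, 0.728, 0.004]
contact_force: [0.7, -0.9, 0.7]
gripper_width: 0.995
grasp_force: 0.0
shift [-0.0897 -0.3612  0.0047] turn [ 0.0037 -0.0001 -0.0001] mm 186.0
t 19.15 tcp [ 0.6376 -0.0216  0.2245] w 0.995 gf 0.0
```

```bash
python3 -m crank '-.09 -.355 0 0 0 0 0;-.09 -.355 0 0 0 0 0;-.09 -.355 0 0 0 0 0;-.09 -.355 0 0 0 0 0;-.09 -.355 0 0 0 0 0;-.09 -.355 0 0 0 0 0;-.09 -.355 0 0 0 0 0'; python3 bt.py green; python3 go.py .461 -.077 .026 3.4
```

```text
t: 19.85
eef_pos: [0.4606, -0.0757, 0.2175]
tool_rot: [0.0, 0.685, 0.728, 0.0]
contact_force: [0.7, 0.3, -0.6]
gripper_width: 0.997
grasp_force: 0.0
wrist 587 280 [256.1 186.8] [ 0.459  -0.0771  0.09  ]
shift [-0.0022  0.0007  0.3825] turn [0.0001 0.0002 0.0005] mm 191.0
t 19.95 tcp [ 0.4605 -0.0758  0.2173] w 0.999 gf 0.0
```

```bash
python3 -m crank '0 -.002 .1 0 0 0 0;0 -.002 .16 0 0 0 0;0 -.002 .2 0 0 0 0;0 -.002 .3 0 0 0 0;0 -.002 .36 0 0 0 0;0 -.002 .382 0 0 0 0;0 -.002 .382 0 0 0 0;0 -.002 .382 0 0 0 1;0 -.002 .382 0 0 0 1;0 -.002 .382 0 0 0 1;0 -.002 .382 0 0 0 1;0 -.002 .382 0 0 0 1;0 -.002 .382 0 0 0 1;0 -.002 .382 0 0 0 1;0 -.002 .382 0 0 0 1' 40; python3 go.py .638 -.092 .226 3.4
```

```text
t: 21.45
eef_pos: [0.4592, -0.0761, 0.0274]
tool_rot: [0.001, 0.686, 0.728, 0.001]
contact_force: [-1.0, -0.1, 8.7]
gripper_width: 0.385
grasp_force: 39.0
shift [-0.0529  0.3558 -0.3964] turn [ 0.0006 -0.0002  0.0002] mm 268.0
t 21.45 tcp [ 0.4592 -0.0761  0.0274] w 0.385 gf 39.03198273372254
```

```bash
python3 -m crank '0 0 -.1 0 0 0 1;0 0 -.2 0 0 0 1;0 0 -.3 0 0 0 1;0 0 -.395 0 0 0 1;-.05 .356 -.395 0 0 0 1;-.05 .356 -.395 0 0 0 1;-.05 .356 -.395 0 0 0 1;-.05 .356 -.395 0 0 0 1;-.05 .356 -.395 0 0 0 1;-.05 .356 -.395 0 0 0 1;-.05 .356 -.395 0 0 0 1;-.05 .356 -.395 0 0 0 1';python3 go.py .638 -.091 .038 3.4
```

```text
t: 22.65
eef_pos: [0.6365, -0.0906, 0.2241]
tool_rot: [-0.0, 0.686, 0.728, 0.0]
contact_force: [0.8, 0.3, -1.2]
gripper_width: 0.381
grasp_force: 40.4
shift [-0.0013  0.0029  0.3723] turn [-0.     -0.0002  0.    ] mm 186.0
t 22.65 tcp [ 0.6365 -0.0906  0.2241] w 0.381 gf 40.44550378457643
```

```bash
python3 -m crank '0 .002 .1 0 0 0 1;0 .002 .2 0 0 0 1;0 .002 .28 0 0 0 1;0 .002 .33 0 0 0 1;0 .002 .35 0 0 0 1;0 .002 .365 0 0 0 1;0 .002 .37 0 0 0 1;0 .002 .374 0 0 0 1;0 .002 .374 0 0 0 1'
```

```text
t: 23.55
eef_pos: [0.6393, -0.0905, 0.0378]
tool_rot: [0.001, 0.686, 0.728, 0.001]
contact_force: [-0.1, -0.5, -1.2]
gripper_width: 0.384
grasp_force: 40.5
```

```bash
python3 -m crank '0 0 0 0 0 0 0.4;0 0 0 0 0 0 0;0 0 0 0 0 0 0;0 0 0 0 0 0 0;0 0 0 0 0 0 0;0 0 -.05 0 0 0 0;0 0 -.15 0 0 0 0;0 0 -.25 0 0 0 0;0 0 -.35 0 0 0 0;0 0 -.4 0 0 0 0;.7 0 -.4 0 0 0 0;.7 0 -.4 0 0 0 0;.7 0 -.4 0 0 0 0;.7 0 -.4 0 0 0 0;.7 0 -.4 0 0 0 0;.7 0 -.4 0 0 0 0;.7 0 -.4 0 0 0 0;.7 0 -.4 0 0 0 0;.7 0 -.4 0 0 0 0'
python3 - <<'E'
from h import *;from station import eyes
C={n:eyes.read_camera(n) for n in('scene','top')}
for n,c in C.items():
    im=c['image'][:,:,::-1]; cv2.imwrite(f'pics/{n}1.png',cv2.resize(im[80:300,60:460],None,fx=2,fy=2,interpolation=cv2.INTER_CUBIC))
PK={'red':(.6296,.0465),'blue':(.634,-.022),'green':(.638,-.092),'yellow':(.642,-.162)}
c=C['top'];hsv=cv2.cvtColor(c['image'],cv2.COLOR_RGB2HSV)
for k,(x,y) in PK.items():
    p=cv2.projectPoints(np.array([[x,y,.1]]),cv2.Rodrigues(c['R'])[0],c['t'],c['K'],c['dist'])[0][0,0]
    r=np.round(p).astype(int);s=7;w=c['image'][r[1]-s:r[1]+s+1,r[0]-s:r[0]+s+1].min(2).astype(float)
    w=np.clip(w-60,0,None);yy,xx=np.mgrid[-s:s+1,-s:s+1];q=(r[0]+(w*xx).sum()/w.sum(),r[1]+(w*yy).sum()/w.sum())
    print(k,'exp px',np.round(p,1),'disc',np.round(q,1),'world',np.round(onplane(c,q,.1)[:2],4),'want',x,y)
E
```

```text
t: 25.45
eef_pos: [0.6169, 0.2606, 0.2362]
tool_rot: [-0.0, 0.684, 0.729, -0.0]
contact_force: [0.3, -1.0, -1.0]
gripper_width: 0.998
grasp_force: 0.0
red exp px [241.3 144. ] disc [240.9 141.2] world [0.6368 0.0476] want 0.6296 0.0465
blue exp px [268.  143.1] disc [268.  140.5] world [ 0.6408 -0.0219] want 0.634 -0.022
green exp px [295.3 142.3] disc [294.9 139.4] world [ 0.6456 -0.0908] want 0.638 -0.092
yellow exp px [322.5 141.5] disc [324.3 140.2] world [ 0.6455 -0.1664] want 0.642 -0.162
```

View pics/scene1.png

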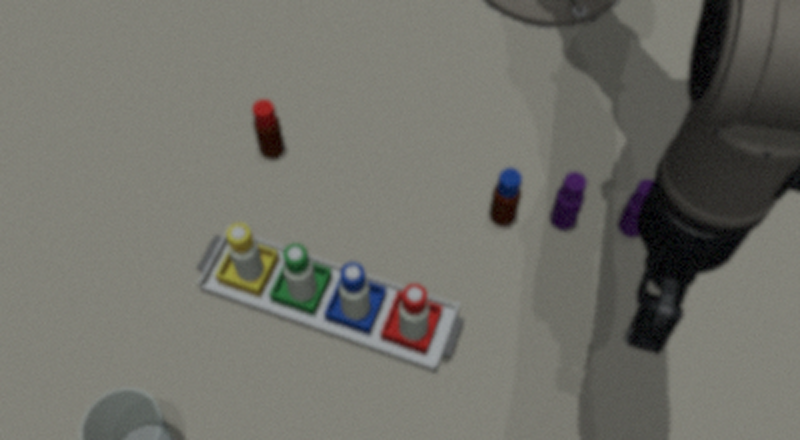

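View pics/top1.png

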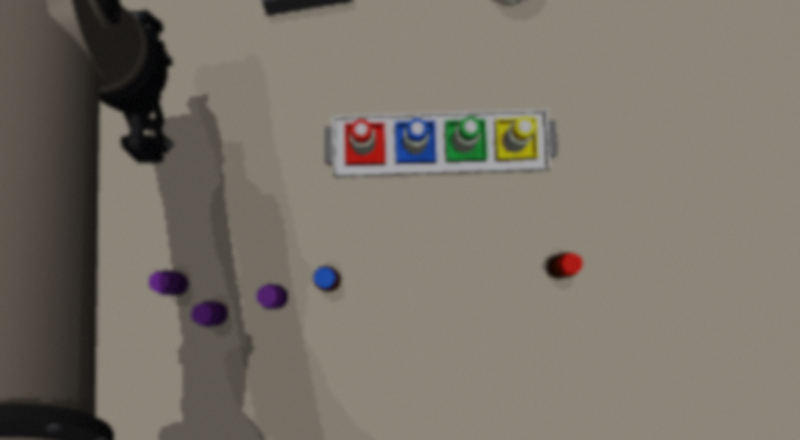

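Both views show all four bottles upright in their own colour's pocket. Top-view discs read by eye are at about (240.5,145), (268.5,144), (295.5,143) and (322,143), within 2 px of expected; the automatic disc readings sit up to 3 px off, skewed by the white caddy rim. The ambers haven't moved.

```bash
python3 -c "
from station import ticket
print(ticket.hand_in())"
```

```text
the job is handed in; nothing more can be done
None
```

All four sample bottles stand upright in the pockets matching their caps, both brown bottles look untouched in the final images, and the job was handed in at about 25 s of robot time; no verdict came back.

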